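# Seal and clip the stock box

### The job

Close up this box of fittings so that it is dust- and damp-tight: first press the lid down around its edge until the gasket is fully home at all four corners, then snap the four lid clips down over the rim working across the diagonal - one clip, then the one at the opposite corner, then the other two. Leave the other things on the bench where they are.

Things in the scene. Friction and masses are not known exactly. Their poses are not given: they have to be found in the camera images.
- box: clear plastic stock box full of brass fittings, heavy and firm on the bench (does not shift). Tub 134 mm (x) by 204 mm (y) over its rim, rim top at 95 mm; origin under its centre on the bench, z up. Corners and clips go round in its frame: a (-x,+y), b (-x,-y), c (+x,-y), d (+x,+y): a is diagonally opposite c, b opposite d. Clips sit on the two long sides (+x and -x)
- lid_top (a point): middle of the top of the grey lid, 132 by 206 mm; 107.5 mm above the bench when home. Its black gasket holds it 2 to 9 mm proud of the rim, unevenly. Pushed down at a corner (8 to 15 N) it slides down there, stays where it is left and stops hard on the rim. Flat edge zone 40 mm wide, round a middle panel 52 by 116 mm raised 3.5 mm
- press_a (a point): point on the lid's flat top by corner a (robot's side, left (-x, +y)), at x, y = [-0.045, +0.080] m in the box's frame; 104 mm above the bench when the lid is fully home there, higher while it stands proud
- press_b (a point): point on the lid's flat top by corner b (robot's side, right (-x, -y)), at x, y = [-0.045, -0.080] m in the box's frame; 104 mm above the bench when the lid is fully home there, higher while it stands proud
- press_c (a point): point on the lid's flat top by corner c (far side, right (+x, -y)), at x, y = [+0.045, -0.080] m in the box's frame; 104 mm above the bench when the lid is fully home there, higher while it stands proud
- press_d (a point): point on the lid's flat top by corner d (far side, left (+x, +y)), at x, y = [+0.045, +0.080] m in the box's frame; 104 mm above the bench when the lid is fully home there, higher while it stands proud
- clip_a (a joint): hinge angle of black clip a, rad: 0 snapped shut, hanging against the tub's side; 1.57 standing out level; up to 2.3. Moves easily and stays where left until near 0.2 its catch meets the bead under the rim; from there push it inward at the tab with about 5 to 10 N, past a dead centre near 0.1: it snaps to 0 and holds itself. Over a proud lid it meets the rim sooner and drags
- clip_b (a joint): hinge angle of clip b, rad; works just as clip a
- clip_c (a joint): hinge angle of clip c, rad; works just as clip a
- clip_d (a joint): hinge angle of clip d, rad; works just as clip a
- tab_a (a point): middle of the outer face of clip a's finger tab, 36 mm from its hinge line. Clip: 44 wide, 4 thick, 43 long from hinge to free end, catch rib on its inner face. Snapped: 75.5 mm from the box's middle plane in x, 67 mm above the bench. Hinge line (lid home): along y, 71.5 mm out in x, 103 mm up; clip's centre 62 mm along y from the middle. x axis: outward normal of that face; z: towards the hinge
- tab_b (a point): middle of the outer face of the finger tab of clip b; same sizes and axes as tab_a, at its own corner
- tab_c (a point): middle of the outer face of the finger tab of clip c; same sizes and axes as tab_a, at its own corner
- tab_d (a point): middle of the outer face of the finger tab of clip d; same sizes and axes as tab_a, at its own corner
- elbow: brass elbow fitting, two 42 mm legs, 38 mm thick, lying; bystander, origin under its corner
- tee: grey plastic pipe tee, 90 mm long, 42 mm thick, lying; bystander, origin under its middle
- tape: white roll of thread tape, 54 mm across, 14 mm high; bystander, origin under its middle
- paste: jar of jointing paste, 64 mm across, 62 mm high; bystander, origin under its middle
- wrench: steel spanner 200 mm long, lying; bystander, origin under its middle
- valve: brass ball valve with a flat lever handle, 70 mm body, 51 mm high; bystander, origin under its body
- nipple: small brass hexagon reducer standing on end, 34 mm across, 36 mm high; bystander, origin under its middle

How it is judged:
On the way, in this order (a step that is already met when the one before it is completed fails the run):
1. the lid is pressed home at all four corners, with all clips still open (z of each of press_a, press_b, press_c, press_d in the frame of box below 0.1055 m and value of joint each of clip_a, clip_b, clip_c, clip_d above 0.2 rad), for 0.2 s.
2. two clips at opposite corners are snapped shut while the other two are still open (((value of joint each of clip_a, clip_c below 0.06 rad and value of joint each of clip_b, clip_d above 0.12 rad) or (value of joint each of clip_b, clip_d below 0.06 rad and value of joint each of clip_a, clip_c above 0.12 rad))), for 0.2 s.
At the end, for the whole second after the job is handed in: all four clips are snapped shut (hinge angle under 0.06 rad), the lid is home at all four corners (within 1.5 mm of the rim stop) and no other thing on the bench has moved more than 30 mm (value of joint each of clip_a, clip_b, clip_c, clip_d below 0.06 rad and z of each of press_a, press_b, press_c, press_d in the frame of box below 0.1055 m and distance of each of elbow, tee, tape, paste, wrench, valve, nipple from where it was at the start of the episode below 0.03 m); the robot touches nothing.
It fails at once if another thing on the bench is pushed more than 30 mm or knocked over (distance of any of nipple, elbow, tee, tape, paste, wrench, valve from where it was at the start of the episode above 0.03 m or angle between paste's own z axis and vertical above 0.5 rad).
It also fails if it takes over 69 s, if anything falls off the work surface, if the arm or the gripper's body presses on something with over 40 N, if the wrist force passes 120 N, or if a joint passes its speed limit or range.

### The arm

A 7-joint arm with a two-finger parallel gripper is mounted at the origin on the work surface. World frame = base frame: x ahead of the robot, y to its left, z up, the work surface at z = 0. Lengths are in m, angles in rad, forces in N, time in s.
With the tool pointing down it reaches from about 0.35 to 0.9 m from the base axis. Payload 8.1 kg.
Tool frame: the origin (TCP) lies midway between the tips of the shut fingers; the grasp point (between the pads) lies 19 mm behind it; z points along the fingers, y is the direction in which the jaws open and shut (so a half turn about z gives the same grasp; the last joint's range is limited). The gripper opens to 92 mm and grips with 3 to 60 N. Pads are 19 mm wide; open, the fingers measure 130 mm over their backs; the gripper's body (75 mm by 190 mm) begins 47 mm behind the grasp point.
Start: joints at [-1.439, 0.434, 0.025, 1.573, -0.012, 1.134, -0.075], TCP at [0.145, 0.608, 0.227] pointing down, gripper open.
Joint ranges: [-2.62, 2.62], [-0.44, 2.09], [-1.27, 1.32], [0.08, 2.57], [-1.32, 4.46], [0.12, 2], [-2.74, 2.74]. Speed limits (rad/s): [2.22, 2.22, 3.01, 3.01, 3.14, 3.14, 3.14].

### API

Orientations are given as a rotation vector (axis times angle).
In Python, from cell import bot gives the robot as it stands.
- The arm moves only by the tool jog_arm, never from a script. Its argument "plan" is one flat list of numbers, 7 for each row, row after row: the finger opening in mm, from 0 to 91.8, then the shift along the tool's x, y, z in mm, then the turn, a rotation vector about the tool's x, y, z in degrees. A call has 1 to 20 rows; each row is the pose to reach, as a shift and turn from the pose commanded when the call began, along the tool's axes at that moment; what a row does not reach only later rows make up. A row lasts 1/12 s, in which the tool goes at most 41.7 mm and 7.16 degrees, less where a joint would pass 70% of its speed; a pose out of reach is approached as far as the arm can. A call with a gripper value outside its range is refused whole. The fingers move at their own pace and stop on an object; "force" is the grip in N (left out, the last holds). Time passes only in rows, so rows that repeat a pose let the fingers close. It gives the time, the measured TCP pose, the force and the opening at its end, in the units of the state.
- bot.sense(): the state, without advancing time (a new reading comes with each control period).
- bot.grab_frame(name): name is "side" or "top" or "wrist"; returns a dict with "pixels" (400x640x3 uint8, red, green, blue), "range_z" (400x640 float32, m along the optical axis (not along the pixel's ray), 0 where there is no reading), "fx", "fy", "cx", "cy" (pixels), "R" (3x3) and "t" (3): a world point X has camera coordinates R X + t. Camera axes: x right, y down, z forward; pixel columns grow to the right and rows downward; lengths in m; the calibration is good to about 2 mm. The wrist camera is an equidistant fisheye: a pixel r from the principal point sees the ray r / f radians off the axis. A picture is of the moment at which its call begins.
- bot.finish_job(): hands the job in, once; it reports no verdict.
Trained networks look in a picture, given as the dict that the camera call returned (one of the last four; its "shot" number tells which), for a name from the list of things; names that differ only in an ending like _2 or _b are one class to them, and where a whole thing is asked for, a point or a joint stands for the part that bears it (a point fixed in the world has none). Each returns a list of dicts, best first, with "conf" (0 to 1); they miss things now and then, are a little off and sometimes report something else, mostly with a low value. They report only what shows in the picture. A call takes as long as a camera call.
- bot.regions_of(picture, query): "region" (400x640 bool, what is visible of it).
- bot.spot_point(picture, query): "at" ([x, y, z] in m, in the coordinates of the camera as it stood for that picture, good to about 4 mm: a listed point, or the origin of a listed thing).
The state is a dict: "t": time; "joint_positions": joint angles; "joint_vel": joint speeds; "effort": joint torques, N m; "ee_pos": TCP position; "orientation": TCP orientation; "ft_force": force on the tool from outside, world axes, zero at the start; "torque": the same for the moment, N m; "width": finger opening in m.
Only numpy, scipy, OpenCV 4.12 (cv2) and the standard library are available. Lean on these libraries where they do the work, as an engineer would, in place of code of your own. Each camera call takes 0.05 s, during which the arm holds its last target.

## Working session

There is one attempt and no reset: what is moved stays moved. The work goes in short steps, Python scripts to look and compute and a tool call to move; the robot and the scene stay as the last step left them, time stands still between calls to the robot, and variables do not carry over. Pictures are saved under pics/ and viewed, and the job is handed in when it is done.

Besides the shell and the picture viewer there is one more tool, called after "Emit:" as name(argument=value, ...), one argument or row to a line, values as JSON. jog_arm: Moves the arm, as the interface text tells. Its arguments: {"type":"object","properties":{"plan":{"type":"array"},"force":{"type":"number"}},"required":["plan"]}

```bash
ls -la; mkdir -p pics
python3 - <<'E'
from cell import bot
import cv2,numpy as np
print(bot.sense())
for n in ["side","top"]:
    f=bot.grab_frame(n)
    cv2.imwrite(f"pics/{n}0.png",f["pixels"][:,:,::-1])
    print(n,f["fx"],f["cx"],f["cy"],f["R"],f["t"])
E
```

```text
total 12
drwxr-xr-x  3 agent agent 4096 Dec  6 09:29 .
drwxr-xr-x 23 root  root  4096 Dec  6 09:29 ..
drwxr-xr-x  2 agent agent 4096 Dec  6 09:29 pics
{'t': 0.0, 'joint_positions': array([-1.4385951 ,  0.43523729,  0.02495938,  1.57414491, -0.01163428,
        1.13402542, -0.07511611]), 'joint_vel': array([-1.61851430e-03, -1.31400689e-03,  1.14324890e-03,  4.65497439e-04,
       -1.15906098e-03, -5.90861479e-04,  8.60256779e-05]), 'effort': array([ 1.17024116e-03, -6.67852736e+01,  9.85310376e-01, -3.14451706e+01,
       -6.04845048e-02,  4.26900527e-02,  1.35346754e-04]), 'ee_pos': array([0.14531792, 0.60730464, 0.22591745]), 'orientation': array([-3.68106765e-01, -3.11986870e+00,  2.61994458e-03]), 'ft_force': array([ 0.04525517,  0.48614829, -0.0300797 ]), 'torque': array([-0.0488057 ,  0.00797841, -0.04610261]), 'width': 0.09179417053154643}
side 392.16473630624375 318.4412523524215 190.0460843914103 [[-0.99759309 -0.0674881  -0.01591817]
 [-0.01891434  0.4857139  -0.87391319]
 [ 0.06671042 -0.87150867 -0.48582132]] [0.54565229 0.07298451 1.21276169]
top 391.58152445591656 323.69642125876675 202.34665753972263 [[-0.0133065  -0.99990597  0.00331519]
 [-0.99425659  0.01287906 -0.10624482]
 [ 0.10619214 -0.0047099  -0.99433447]] [0.00710907 0.53948247 1.20352807]
```

View pics/side0.png

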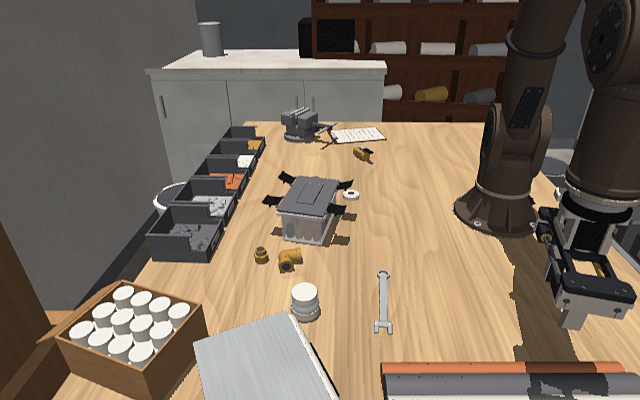

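View pics/top0.png

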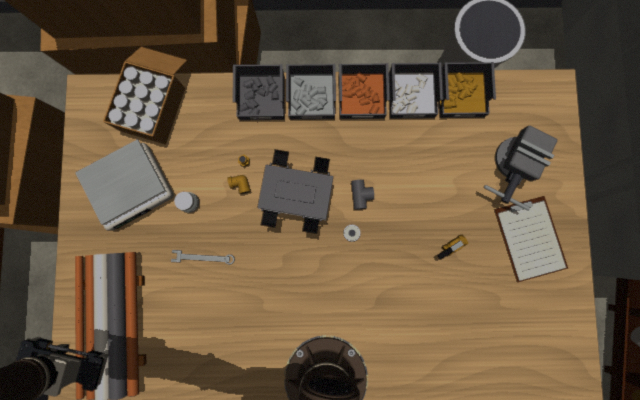

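```bash
cat > h.py <<'E'
from cell import bot
import cv2,numpy as np
def w(f,p): return f["R"].T@(np.asarray(p)-f["t"])
def cloud(f):
    z=f["range_z"]; v,u=np.mgrid[:400,:640]
    P=np.stack([(u-f["cx"])/f["fx"]*z,(v-f["cy"])/f["fy"]*z,z],-1)
    return (P-f["t"])@f["R"], z>0
E
python3 - <<'E'
from h import *
np.set_printoptions(precision=4,suppress=True)
for n in ["top","side"]:
    f=bot.grab_frame(n)
    for q in ["box","lid_top","press_a","tab_a","elbow","tee","tape","paste","wrench","valve","nipple"]:
        for d in bot.spot_point(f,q)[:6]:
            if d["conf"]>.15: print(n,q,round(d["conf"],2),w(f,d["at"]))
    np.savez(f"pics/{n}0.npz",**{k:f[k] for k in f})
E
```

```text
top box 0.71 [ 0.5657  0.0862 -0.0027]
top box 0.32 [ 0.5645 -0.1123 -0.0019]
top lid_top 0.73 [0.564  0.0848 0.1129]
top press_a 0.96 [ 0.5956 -0.0072  0.1059]
top press_a 0.8 [0.6247 0.1565 0.1114]
top press_a 0.72 [0.5043 0.015  0.1096]
top press_a 0.7 [0.5358 0.1717 0.1069]
top press_a 0.56 [0.4684 0.1624 0.1076]
top tab_a 0.76 [0.4691 0.1625 0.1066]
top tab_a 0.56 [0.6552 0.003  0.1236]
top tab_a 0.52 [0.4547 0.0446 0.1215]
top tab_a 0.5 [0.6823 0.124  0.1114]
top elbow 0.83 [ 0.6135  0.2572 -0.0037]
top tee 0.96 [ 0.5661 -0.1121  0.0004]
top tape 0.7 [ 0.441  -0.0914 -0.0022]
top tape 0.45 [ 0.6147  0.2604 -0.0022]
top paste 0.93 [ 0.5483  0.4324 -0.0008]
top wrench 0.62 [ 0.372   0.3868 -0.0007]
top valve 0.7 [ 0.3696  0.3866 -0.0003]
top valve 0.6 [ 0.4013 -0.4123  0.0029]
top valve 0.27 [0.4676 0.1584 0.1086]
top nipple 0.45 [ 0.6804  0.2569 -0.0011]
side box 0.87 [ 0.5658  0.0876 -0.0033]
side lid_top 0.67 [0.5693 0.085  0.1141]
side press_a 0.96 [ 0.5976 -0.0031  0.1091]
side press_a 0.91 [0.5416 0.169  0.1087]
side press_a 0.82 [0.5116 0.0138 0.1074]
side press_a 0.57 [0.6258 0.155  0.1037]
side tab_a 0.72 [0.6827 0.1266 0.1156]
side tab_a 0.43 [ 0.6583 -0.      0.1256]
side tab_a 0.41 [0.4522 0.0409 0.1238]
side elbow 0.85 [0.6192 0.2597 0.0008]
side tape 0.63 [ 0.4462 -0.0923  0.0008]
side paste 0.56 [ 0.5511  0.4309 -0.0015]
side wrench 0.65 [ 0.3707  0.3831 -0.002 ]
side valve 0.58 [ 0.4018 -0.4137 -0.0018]
side nipple 0.49 [0.6834 0.257  0.003 ]
```

Run:
```python
from h import *
np.set_printoptions(precision=4,suppress=True)
C=[]
for n in ["top","side"]:
    f=dict(np.load(f"pics/{n}0.npz"))
    P,ok=cloud(f)
    m=ok&(abs(P[...,0]-.567)<.15)&(abs(P[...,1]-.085)<.15)&(P[...,2]>.07)&(P[...,2]<.16)
    Q=P[m]
    print(n,len(Q))
    # grey lid colour
    hsv=cv2.cvtColor(f["pixels"],cv2.COLOR_RGB2HSV)
    L=m&(P[...,2]>.098)&(hsv[...,2]>60)
    L=cv2.morphologyEx(L.astype(np.uint8),cv2.MORPH_OPEN,np.ones((3,3)))>0
    r=cv2.minAreaRect((P[L][:,:2]*1000).astype(np.float32)); print(r,L.sum())
    A=np.c_[P[L][:,:2]-[.567,.085],np.ones(L.sum())]
    print(np.linalg.lstsq(A,P[L][:,2],rcond=None)[0])
    np.save(f"pics/L{n}.npy",P[L])
    im=f["pixels"].copy(); im[L]=[255,0,0]
    us=np.argwhere(m); a,b=us.min(0)-8,us.max(0)+8
    cr=np.hstack([cv2.resize(x[a[0]:b[0],a[1]:b[1]],None,fx=4,fy=4,interpolation=cv2.INTER_NEAREST) for x in (f["pixels"],im)])
    if cr.shape[1]>800: cr=cv2.resize(cr,(800,int(cr.shape[0]*800/cr.shape[1])))
    cv2.imwrite(f"pics/crop_{n}.png",cr[:,:,::-1])
```

```text
top 4067
((564.9033203125, 85.01290893554688), (206.3603973388672, 132.5161895751953), 79.4542236328125) 3057
[ 0.0101 -0.0036  0.1089]
side 2724
((566.3453979492188, 85.91131591796875), (206.40235900878906, 141.51527404785156), 77.90933990478516) 1660
[ 0.0098 -0.0059  0.1078]
```

Run:
```python
import cv2,numpy as np
a=cv2.imread('pics/crop_top.png');b=cv2.imread('pics/crop_side.png')
h=a.shape[0]+b.shape[0];w=max(a.shape[1],b.shape[1]);c=np.zeros((h,w,3),np.uint8);c[:a.shape[0],:a.shape[1]]=a;c[a.shape[0]:,:b.shape[1]]=b
if h>600:c=cv2.resize(c,None,fx=600/h,fy=600/h)
cv2.imwrite('pics/crops.png',c)
```

```text
(no output)
```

View pics/crops.png

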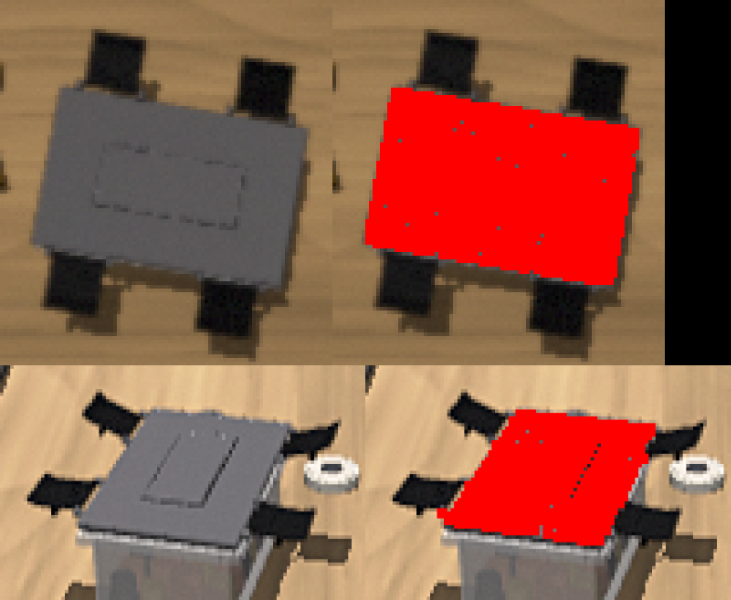

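The views agree: the lid is about 206×132 mm, centred near (0.566, 0.085) with yaw about -10.5°. All clips are open, level or slightly above. Next I'll work out the approach above press_a.

```bash
cat >> h.py <<'E'
from scipy.spatial.transform import Rotation as Ro
np.set_printoptions(precision=2,suppress=True)
BC=np.array([.5655,.0855,0]); BY=np.deg2rad(-10.5)
RB=Ro.from_euler('z',BY).as_matrix()
RT=RB@np.diag([-1,1,-1.])   # tool: x=-box x, y=box y, z down
def inbox(p): return RB.T@(np.asarray(p)-BC)
def go(bx,by,bz):
    s=bot.sense(); R=Ro.from_rotvec(s["orientation"]).as_matrix()
    d=R.T@(BC+RB@np.array([bx,by,bz])-s["ee_pos"])
    print("shift mm",d*1000,"turn deg",np.rad2deg(Ro.from_matrix(R.T@RT).as_rotvec()))
def st():
    s=bot.sense(); print(round(s["t"],2),"box mm",inbox(s["ee_pos"])*1000,"F",s["ft_force"],"Fbox",RB.T@s["ft_force"],"q",s["joint_positions"],"w",s["width"])
E
python3 - <<'E'
from h import *
st()
go(-.045,.08,.13)
E
```

```text
1.3 box mm [-508.21  437.05  226.74] F [-0.21 -0.67  0.69] Fbox [-0.08 -0.7   0.69] q [-1.44  0.43  0.03  1.57 -0.01  1.13 -0.08] w 0.09201664755787785
shift mm [-481.03 -332.65   96.74] turn deg [ 0.    0.   -2.96]
```

Emit:
jog_arm(
  plan=[0,-12,-8,1,0,0,-0.3,0,-38,-26,3,0,0,-1,0,-70,-48,6,0,0,-2,0,-104,-72,9,0,0,-3,0,-138,-96,11,0,0,-3,0,-172,-120,13,0,0,-3,0,-206,-143,15,0,0,-3,0,-240,-166,17,0,0,-3,0,-274,-190,19,0,0,-3,0,-308,-213,21,0,0,-3,0,-342,-237,23,0,0,-3,0,-376,-260,25,0,0,-3,0,-410,-284,27,0,0,-3,0,-440,-305,29,0,0,-3,0,-463,-321,30,0,0,-3,0,-476,-330,30,0,0,-3,0,-481,-333,35,0,0,-3,0,-481,-333,50,0,0,-3,0,-481,-333,70,0,0,-3,0,-481,-333,80,0,0,-3],
)

```text
t: 2.97
ee_pos: [0.5341, 0.1721, 0.1447]
orientation: [-0.285, -3.126, 0.001]
ft_force: [-0.4, 0.1, -0.0]
width: 0.0005
```

Run:
```python
from h import *
st(); go(-.045,.08,.110)
f=bot.grab_frame("wrist"); cv2.imwrite("pics/w1.png",f["pixels"][:,:,::-1])
f=bot.grab_frame("top"); cv2.imwrite("pics/t1.png",cv2.resize(f["pixels"][100:300,180:440],None,fx=2.5,fy=2.5)[:,:,::-1])
```

```text
2.97 box mm [-46.64  79.42 144.7 ] F [-0.4   0.09 -0.05] Fbox [-0.41  0.02 -0.05] q [-0.56  0.42  0.21  1.84 -0.11  0.9   1.09] w 0.0004769663344735929
shift mm [-1.72  0.61 34.7 ] turn deg [-0.04 -0.12  0.09]
```

View pics/w1.png

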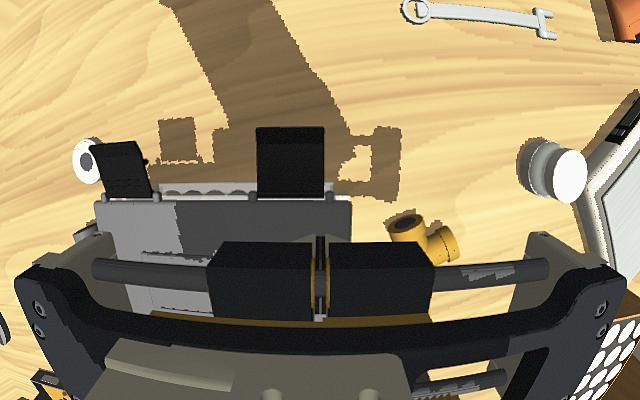

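View pics/t1.png

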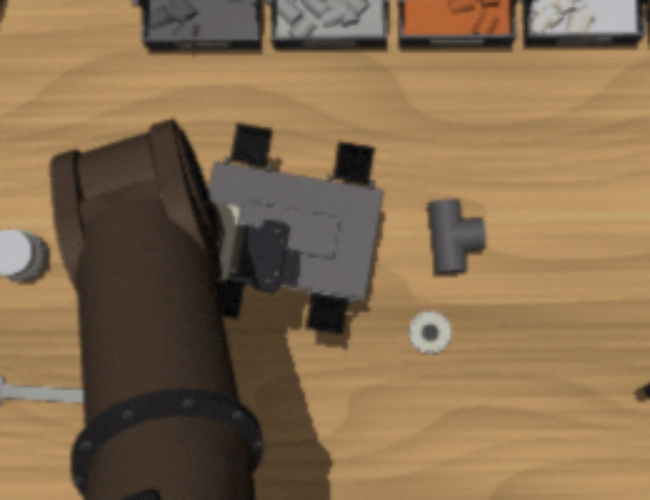

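Emit:
jog_arm(
  plan=[0,-1,1,15,0,0,0,0,-1,1,28,0,0,0,0,-1,1,32,0,0,0,0,-1,1,34,0,0,0,0,-1,1,36,0,0,0,0,-1,1,38,0,0,0,0,-1,1,40,0,0,0,0,-1,1,41,0,0,0,0,-1,1,41,0,0,0],
)

```text
t: 3.82
ee_pos: [0.5376, 0.1733, 0.1067]
orientation: [0.286, 3.127, 0.002]
ft_force: [-2.2, -0.1, 7.1]
width: 0.0005
```

Run:
```python
from h import *
st()
```

```text
3.82 box mm [-43.46  81.22 106.74] F [-2.18 -0.11  7.12] Fbox [-2.12 -0.5   7.12] q [-0.55  0.47  0.2   1.87 -0.12  0.81  1.1 ] w 0.000544514383542154
```

Emit:
jog_arm(
  plan=[0,0,0,2,0,0,0,0,0,0,4,0,0,0,0,0,0,6,0,0,0,0,0,0,8,0,0,0,0,0,0,8,0,0,0],
)

```text
t: 4.23
ee_pos: [0.5383, 0.1734, 0.103]
orientation: [0.287, 3.125, 0.005]
ft_force: [-15.9, -5.1, 52.6]
width: 0.0007
```

Run:
```python
from h import *
st()
```

```text
4.23 box mm [-42.78  81.47 102.99] F [-15.87  -5.05  52.57] Fbox [-14.69  -7.86  52.57] q [-0.55  0.47  0.2   1.88 -0.13  0.8   1.1 ] w 0.0006951025921098355
```

Emit:
jog_arm(
  plan=[0,0,0,-12,0,0,0,0,0,-5,-25,0,0,0,0,0,-30,-26,0,0,0,0,0,-68,-26,0,0,0,0,0,-106,-26,0,0,0,0,0,-138,-26,0,0,0,0,0,-158,-24,0,0,0,0,0,-161,-19,0,0,0,0,0,-161,-15,0,0,0,0,0,-161,-12,0,0,0,0,0,-161,-9,0,0,0,0,0,-161,-6,0,0,0,0,0,-161,-4,0,0,0,0,0,-161,-3,0,0,0,0,0,-161,-3,0,0,0],
)

```text
t: 5.48
ee_pos: [0.5083, 0.016, 0.1031]
orientation: [0.284, 3.128, 0.003]
ft_force: [-11.7, 0.3, 37.2]
width: 0.0002
```

Run:
```python
from h import *
st()
```

```text
5.48 box mm [-43.62 -78.75 103.14] F [-11.74   0.27  37.23] Fbox [-11.59  -1.87  37.23] q [-0.3   0.4   0.22  2.01 -0.13  0.74  1.38] w 0.00022795937149055142
```

Emit:
jog_arm(
  plan=[0,0,0,-12,0,0,0,0,-5,0,-23,0,0,0,0,-30,0,-24,0,0,0,0,-64,0,-24,0,0,0,0,-86,0,-22,0,0,0,0,-90,0,-17,0,0,0,0,-90,0,-13,0,0,0,0,-90,0,-10,0,0,0,0,-90,0,-7,0,0,0,0,-90,0,-4,0,0,0,0,-90,0,-2,0,0,0,0,-90,0,0,0,0,0,0,-90,0,0,0,0,0],
)

```text
t: 6.57
ee_pos: [0.5956, -0.0012, 0.1033]
orientation: [0.286, 3.128, 0.002]
ft_force: [-10.3, 1.7, 25.3]
width: 0.0005
```

Run:
```python
from h import *
st()
```

```text
6.57 box mm [ 45.42 -79.79 103.31] F [-10.27   1.68  25.31] Fbox [-10.4   -0.22  25.31] q [-0.24  0.52  0.22  1.8  -0.15  0.84  1.44] w 0.0005259634647695309
```

Home at c. Now d.

Emit:
jog_arm(
  plan=[0,0,0,-12,0,0,0,0,0,5,-23,0,0,0,0,0,30,-24,0,0,0,0,0,68,-24,0,0,0,0,0,106,-24,0,0,0,0,0,138,-24,0,0,0,0,0,157,-22,0,0,0,0,0,160,-17,0,0,0,0,0,160,-13,0,0,0,0,0,160,-10,0,0,0,0,0,160,-7,0,0,0,0,0,160,-4,0,0,0,0,0,160,-2,0,0,0,0,0,160,0,0,0,0,0,0,160,1,0,0,0,0,0,160,1,0,0,0],
)

```text
t: 7.9
ee_pos: [0.6256, 0.1538, 0.1032]
orientation: [0.29, 3.127, 0.001]
ft_force: [-11.8, -3.4, 30.1]
width: -0.0001
```

Run:
```python
from h import *
st()
```

```text
7.9 box mm [ 46.6   78.11 103.22] F [-11.82  -3.4   30.13] Fbox [-11.    -5.5   30.13] q [-0.47  0.58  0.22  1.67 -0.15  0.9   1.19] w -8.314204625572833e-05
```

Emit:
jog_arm(
  plan=[0,0,0,-15,0,0,0,0,0,0,-40,0,0,0,0,0,0,-70,0,0,0,0,-25,0,-90,0,0,0,0,-45,0,-95,0,0,0,0,-50,0,-95,0,0,0],
)

```text
t: 8.4
ee_pos: [0.678, 0.1443, 0.1974]
orientation: [0.29, 3.122, 0.001]
ft_force: [-0.3, 0.8, 0.0]
width: 0.0005
```

Run:
```python
from h import *
st()
fs=[bot.grab_frame(n) for n in ("side","top","wrist")]
ims=[]
for f in fs[:2]:
    P,ok=cloud(f); Q=(P-BC)@RB
    for nm,x,y in (("a",-45,80),("b",-45,-80),("c",45,-80),("d",45,80)):
        m=ok&(abs(Q[...,0]*1e3-x)<12)&(abs(Q[...,1]*1e3-y)<12)&(Q[...,2]>.09)&(Q[...,2]<.125)
        print(nm,m.sum(),np.median(Q[m][:,2])*1e3 if m.any() else None)
s=cv2.resize(fs[0]["pixels"][140:270,240:400],None,fx=3,fy=3)
t=cv2.resize(fs[1]["pixels"][130:260,230:390],None,fx=2,fy=2)
cv2.imwrite("pics/s2.png",s[:,:,::-1]);cv2.imwrite("pics/w2.png",fs[2]["pixels"][:,:,::-1])
```

```text
8.4 box mm [ 99.94  78.35 197.39] F [-0.28  0.77  0.01] Fbox [-0.41  0.7   0.01] q [-0.44  0.57  0.24  1.44 -0.14  1.14  1.21] w 0.0005088695664360737
a 41 102.33384096227819
b 27 102.20440211757005
c 30 102.33731580459923
d 40 102.54427170281605
a 0 None
b 67 103.10850240843831
c 64 103.606917052394
d 0 None
```

View pics/s2.png

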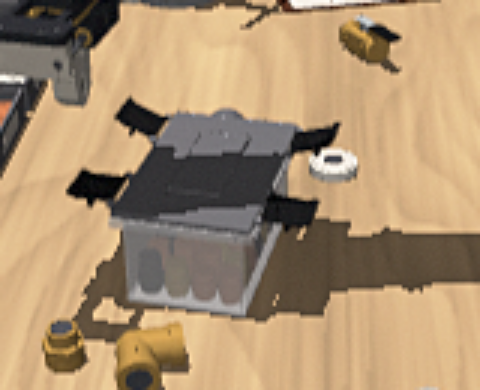

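View pics/w2.png

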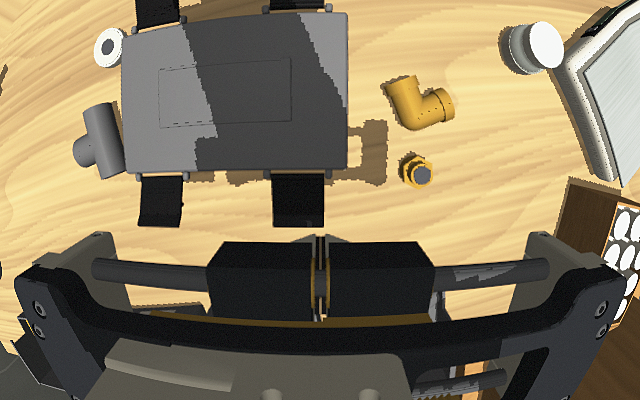

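The lid reads 102–103.6 mm at all corners in both views, so it is home, and all four clips are still standing out. The fingers are just outboard of clip d. I'll sweep clip d down first.

Emit:
jog_arm(
  plan=[0,-5,-5,20,0,0,0,0,-10,-11,45,0,0,0,0,-13,-11,62,0,0,0,0,-14,-11,72,0,0,0,0,-14,-11,82,0,0,0,0,-14,-11,90,0,0,0,0,-14,-11,96,0,0,0,0,-13,-11,102,0,0,0,0,-11,-11,108,0,0,0,0,-8,-11,114,0,0,0,0,-4,-11,118,0,0,0,0,0,-11,122,0,0,0,0,4,-11,126,0,0,0,0,8,-11,130,0,0,0,0,11,-11,131,0,0,0,0,11,-11,131,0,0,0],
)

```text
t: 9.88
ee_pos: [0.6629, 0.1378, 0.0643]
orientation: [0.286, 3.125, 0.001]
ft_force: [4.6, -0.4, 0.6]
width: 0.0003
```

Run:
```python
from h import *
st()
f=bot.grab_frame("side");cv2.imwrite("pics/s3.png",cv2.resize(f["pixels"][140:270,240:400],None,fx=4,fy=4)[:,:,::-1])
```

```text
9.88 box mm [86.28 69.14 64.35] F [ 4.58 -0.41  0.61] Fbox [4.58 0.43 0.61] q [-0.42  0.67  0.21  1.61 -0.17  0.87  1.25] w 0.0002726814105937807
```

View pics/s3.png

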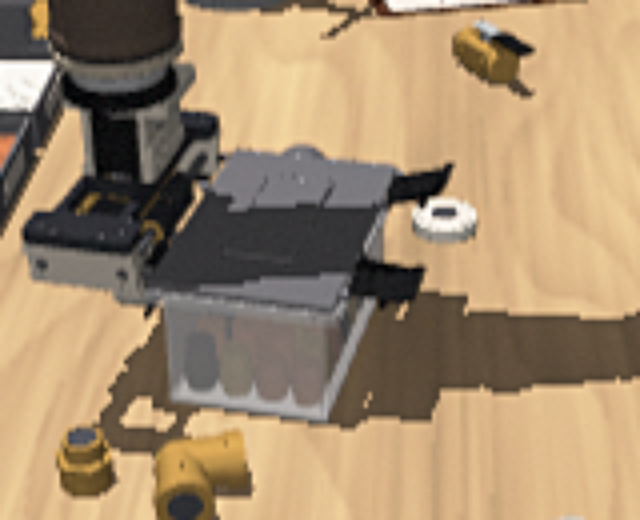

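Emit:
jog_arm(
  plan=[0,2,0,0,0,0,0,0,4,0,0,0,0,0,0,6,0,0,0,0,0,0,6,0,0,0,0,0],
)

```text
t: 10.27
ee_pos: [0.6607, 0.1384, 0.0656]
orientation: [0.286, 3.118, 0.002]
ft_force: [14.3, -0.5, -3.2]
width: 0.0003
```

Run:
```python
from h import *
st()
```

```text
10.27 box mm [83.98 69.41 65.57] F [14.35 -0.52 -3.24] Fbox [14.2   2.1  -3.24] q [-0.42  0.67  0.21  1.62 -0.17  0.86  1.24] w 0.0002787177134779865
```

Emit:
jog_arm(
  plan=[0,2,0,0,0,0,0,0,5,0,0,0,0,0,0,5,0,0,0,0,0],
)

```text
t: 10.52
ee_pos: [0.6595, 0.1389, 0.0666]
orientation: [0.287, 3.111, 0.003]
ft_force: [25.8, -1.6, -9.5]
width: 0.0003
```

Run:
```python
from h import *
st()
```

```text
10.52 box mm [82.68 69.6  66.57] F [25.78 -1.64 -9.45] Fbox [25.65  3.08 -9.45] q [-0.43  0.66  0.21  1.63 -0.17  0.85  1.24] w 0.0002506627918106261
```

Emit:
jog_arm(
  plan=[0,-12,0,0,0,0,0,0,-30,0,-5,0,0,0,0,-36,0,-35,0,0,0,0,-36,0,-75,0,0,0,0,-36,0,-112,0,0,0,0,-36,0,-126,0,0,0,0,-36,0,-128,0,0,0],
)

```text
t: 11.1
ee_pos: [0.688, 0.1334, 0.1964]
orientation: [0.286, 3.122, 0.004]
ft_force: [0.8, 0.4, 0.0]
width: 0.0007
```

Run:
```python
from h import *
st()
fs=[bot.grab_frame(n) for n in ("side","wrist")]
s=cv2.resize(fs[0]["pixels"][140:270,240:400],None,fx=3,fy=3)
w_=fs[1]["pixels"][:270]
c=np.zeros((270+300,640,3),np.uint8); c[:270]=w_; c[270:,:369]=cv2.resize(s,(369,300))
cv2.imwrite("pics/c3.png",c[:,:,::-1])
```

```text
11.1 box mm [111.73  69.46 196.37] F [0.76 0.42 0.03] Fbox [0.67 0.55 0.03] q [-0.42  0.58  0.24  1.42 -0.15  1.15  1.24] w 0.0006566376280704424
```

View pics/c3.png

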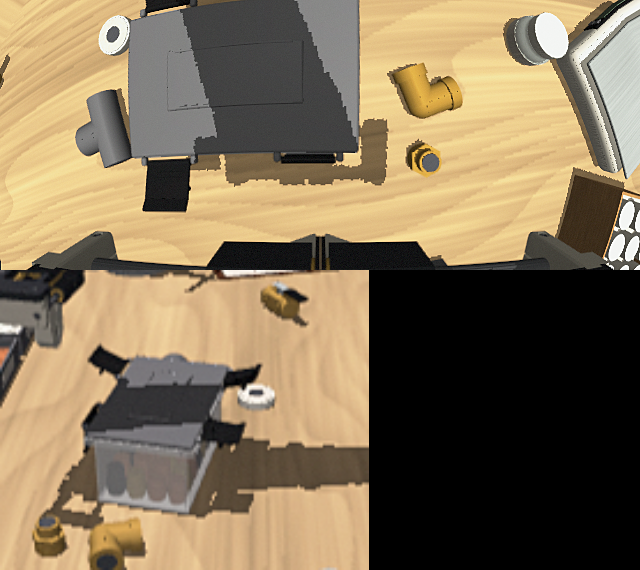

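```bash
cat >> h.py <<'E'
def wcloud(f):
    z=f["range_z"]; v,u=np.mgrid[:400,:640]
    a=(u-f["cx"])/f["fx"]; b=(v-f["cy"])/f["fy"]; th=np.hypot(a,b)+1e-9
    k=np.tan(th)/th
    P=np.stack([a*k*z,b*k*z,z],-1)
    return (P-f["t"])@f["R"], (z>0)&(th<1.4)
def clipcheck(f,sx,sy,wr=True):
    P,ok=(wcloud if wr else cloud)(f); Q=(P-BC)@RB*1e3
    m=ok&(abs(Q[...,1]-62*sy)<17)&(Q[...,0]*sx>60)&(Q[...,0]*sx<125)&(Q[...,2]>50)&(Q[...,2]<135)
    q=Q[m]; print("clip",sx,sy,"n",m.sum(), "cam box",inbox(-f["R"].T@f["t"])*1e3)
    for z in range(50,135,10):
        k=(q[:,2]>=z)&(q[:,2]<z+10)
        if k.any(): print("  z",z,"n",k.sum(),"x pct", np.percentile(q[k][:,0]*sx,[5,50,95]))
E
python3 - <<'E'
from h import *
f=bot.grab_frame("wrist"); clipcheck(f,1,1); clipcheck(f,1,-1)
f=bot.grab_frame("side"); clipcheck(f,1,1,False); clipcheck(f,1,-1,False)
E
```

```text
clip 1 1 n 794 cam box [ 35.56  68.61 349.56]
  z 80 n 102 x pct [69.56 69.78 70.58]
  z 90 n 58 x pct [67.15 67.33 70.32]
  z 100 n 634 x pct [60.55 69.3  74.96]
clip 1 -1 n 1980 cam box [ 35.56  68.61 349.56]
  z 100 n 897 x pct [61.18 74.39 85.23]
  z 110 n 844 x pct [ 86.08  95.48 104.17]
  z 120 n 239 x pct [104.7  107.39 109.9 ]
clip 1 1 n 36 cam box [-276.28  938.17  661.65]
  z 60 n 1 x pct [72.97 72.97 72.97]
  z 90 n 7 x pct [69.13 69.69 70.16]
  z 100 n 28 x pct [60.96 69.2  73.64]
clip 1 -1 n 101 cam box [-276.28  938.17  661.65]
  z 90 n 1 x pct [69.31 69.31 69.31]
  z 100 n 49 x pct [62.29 75.44 89.5 ]
  z 110 n 44 x pct [ 85.71  97.67 105.74]
  z 120 n 7 x pct [104.78 107.86 109.42]
```

Clip d reads shut: it hangs vertical in both views and held against a 25 N hard stop at the expected x. Next is clip b at the opposite corner.

Emit:
jog_arm(
  plan=[0,12,-7,5,0,0,0,0,42,-25,15,0,0,0,0,76,-46,25,0,0,0,0,110,-67,32,0,0,0,0,144,-88,36,0,0,0,0,178,-109,40,0,0,0,0,208,-127,44,0,0,0,0,224,-136,52,0,0,0,0,227,-137,64,0,0,0,0,227,-137,74,0,0,0,0,227,-137,84,0,0,0,0,226,-137,92,0,0,0,0,226,-137,98,0,0,0,0,224,-137,104,0,0,0,0,221,-137,110,0,0,0,0,217,-137,116,0,0,0,0,213,-137,120,0,0,0,0,209,-137,124,0,0,0,0,205,-137,128,0,0,0,0,201,-137,130,0,0,0],
)

```text
t: 12.97
ee_pos: [0.4639, 0.0348, 0.0613]
orientation: [-0.286, -3.128, -0.0]
ft_force: [-1.5, 0.9, 3.1]
width: 0.0003
```

Run:
```python
from h import *
st()
```

```text
12.97 box mm [-90.69 -68.33  61.26] F [-1.47  0.93  3.06] Fbox [-1.61  0.65  3.06] q [-0.35  0.41  0.21  2.15 -0.15  0.6   1.35] w 0.0002851605906587345
```

Emit:
jog_arm(
  plan=[0,-2,0,-3,0,0,0,0,-5,0,-3,0,0,0,0,-8,0,-3,0,0,0,0,-11,0,-3,0,0,0,0,-13,0,-3,0,0,0,0,-13,0,-3,0,0,0],
)

```text
t: 13.47
ee_pos: [0.4729, 0.0318, 0.0641]
orientation: [-0.286, -3.122, 0.002]
ft_force: [-10.9, -1.2, 6.6]
width: 0.0004
```

Run:
```python
from h import *
st()
```

```text
13.47 box mm [-81.26 -69.65  64.09] F [-10.88  -1.2    6.58] Fbox [-10.48  -3.17   6.58] q [-0.34  0.42  0.21  2.12 -0.14  0.62  1.36] w 0.0003755310253228119
```

Emit:
jog_arm(
  plan=[0,-3,0,0,0,0,0,0,-6,0,0,0,0,0,0,-8,0,0,0,0,0,0,-8,0,0,0,0,0],
)

```text
t: 13.8
ee_pos: [0.4761, 0.0303, 0.0633]
orientation: [-0.284, -3.114, 0.004]
ft_force: [-23.9, -1.1, 13.5]
width: 0.0
```

Run:
```python
from h import *
st()
```

```text
13.8 box mm [-77.89 -70.57  63.33] F [-23.95  -1.06  13.52] Fbox [-23.36  -5.4   13.52] q [-0.33  0.43  0.21  2.11 -0.15  0.64  1.36] w 4.377710131348825e-05
```

Emit:
jog_arm(
  plan=[0,14,0,0,0,0,0,0,35,0,-4,0,0,0,0,46,0,-32,0,0,0,0,46,10,-72,0,0,0,0,34,35,-105,0,0,0,0,14,60,-130,0,0,0,0,0,68,-138,0,0,0,0,0,68,-138,0,0,0],
)

```text
t: 14.47
ee_pos: [0.5015, 0.1008, 0.2062]
orientation: [0.281, 3.121, 0.006]
ft_force: [-0.2, -0.5, -0.6]
width: -0.0
```

Run:
```python
from h import *
st()
f=bot.grab_frame("wrist");cv2.imwrite("pics/w4.png",f["pixels"][:,:,::-1])
clipcheck(f,-1,1); clipcheck(f,-1,-1)
```

```text
14.47 box mm [-65.73   3.42 206.16] F [-0.21 -0.49 -0.6 ] Fbox [-0.12 -0.52 -0.6 ] q [-0.5   0.26  0.24  1.9  -0.08  0.98  1.17] w -2.0950193162056494e-05
clip -1 1 n 2299 cam box [-141.06    2.29  363.  ]
  z 90 n 72 x pct [64.93 65.39 65.78]
  z 100 n 2227 x pct [ 62.88  88.58 112.1 ]
clip -1 -1 n 999 cam box [-141.06    2.29  363.  ]
  z 50 n 12 x pct [75.96 76.23 77.1 ]
  z 60 n 156 x pct [73.26 74.87 76.38]
  z 70 n 97 x pct [72.46 72.78 73.72]
  z 80 n 63 x pct [72.8  73.2  74.09]
  z 90 n 157 x pct [64.69 73.02 74.26]
  z 100 n 514 x pct [60.67 68.28 73.69]
```

View pics/w4.png

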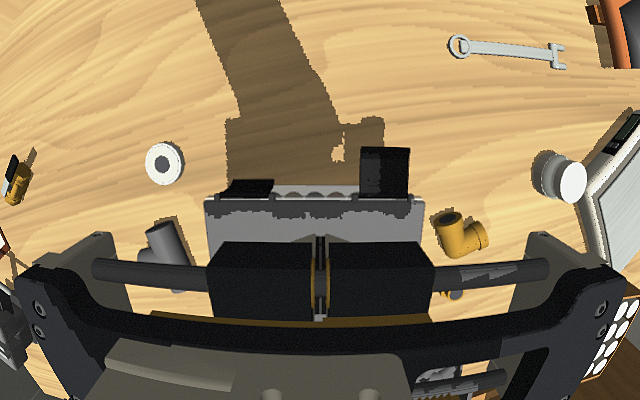

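Emit:
jog_arm(
  plan=[0,-12,1,0,0,0,0,0,-42,3,0,0,0,0,0,-80,6,0,0,0,0,0,-118,9,0,0,0,0,0,-156,12,0,0,0,0,0,-194,15,0,0,0,0,0,-225,18,0,0,0,0,0,-242,20,0,0,0,0,0,-246,20,0,0,0,0,0,-246,20,0,0,0,0],
)

```text
t: 15.35
ee_pos: [0.7419, 0.0715, 0.201]
orientation: [-0.289, -3.126, 0.002]
ft_force: [-0.4, 0.2, 0.2]
width: 0.001
```

Run:
```python
from h import *
st()
f=bot.grab_frame("wrist");cv2.imwrite("pics/w5.png",f["pixels"][:,:,::-1])
clipcheck(f,1,1); clipcheck(f,1,-1)
```

```text
15.35 box mm [175.95  18.41 200.96] F [-0.41  0.23  0.15] Fbox [-0.44  0.16  0.15] q [-0.31  0.66  0.27  1.27 -0.17  1.23  1.34] w 0.0009705153545850084
clip 1 1 n 980 cam box [102.14  18.53 358.51]
  z 50 n 1 x pct [77. 77. 77.]
  z 60 n 163 x pct [74.03 75.82 77.56]
  z 70 n 44 x pct [73.63 74.09 74.45]
  z 80 n 18 x pct [73.8  74.08 74.43]
  z 90 n 129 x pct [66.07 67.25 74.87]
  z 100 n 625 x pct [60.66 66.35 74.52]
clip 1 -1 n 2324 cam box [102.14  18.53 358.51]
  z 90 n 93 x pct [65.97 66.72 67.73]
  z 100 n 1061 x pct [61.23 74.46 85.94]
  z 110 n 908 x pct [ 86.84  96.16 104.62]
  z 120 n 262 x pct [105.6  108.11 110.44]
```

View pics/w5.png

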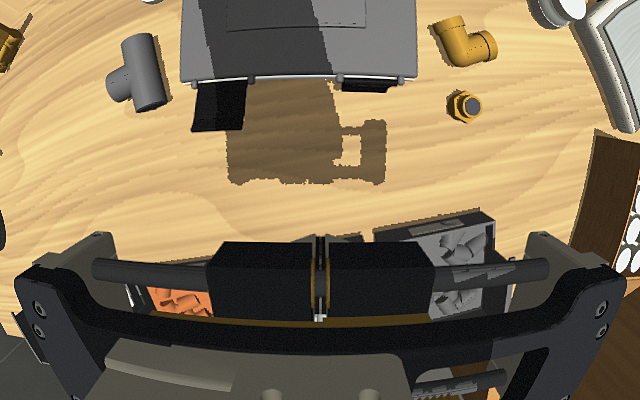

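Clip d's outer face is flat at x≈74 mm from z 70 to 90, the same profile as b, so both are truly shut. In the picture clip c is still open at (220,105), and clip a was open in the earlier view. Next is clip c.

Emit:
jog_arm(
  plan=[0,20,-30,10,0,0,0,0,46,-64,25,0,0,0,0,61,-84,45,0,0,0,0,62,-86,66,0,0,0,0,62,-86,76,0,0,0,0,62,-86,86,0,0,0,0,62,-86,94,0,0,0,0,63,-86,100,0,0,0,0,64,-86,106,0,0,0,0,66,-86,112,0,0,0,0,69,-86,117,0,0,0,0,73,-86,121,0,0,0,0,77,-86,125,0,0,0,0,81,-86,129,0,0,0,0,85,-86,132,0,0,0,0,88,-86,134,0,0,0,0,91,-86,134,0,0,0,0,94,-86,134,0,0,0,0,97,-86,134,0,0,0,0,98,-86,134,0,0,0],
)

```text
t: 17.07
ee_pos: [0.6361, 0.0047, 0.0703]
orientation: [0.287, 3.116, -0.001]
ft_force: [22.4, -4.3, -14.3]
width: 0.0002
```

Run:
```python
from h import *
st()
```

```text
17.07 box mm [ 84.16 -66.59  70.29] F [ 22.42  -4.29 -14.28] Fbox [ 22.82  -0.14 -14.28] q [-0.25  0.61  0.24  1.73 -0.18  0.81  1.46] w 0.0002431026722935973
```

Emit:
jog_arm(
  plan=[0,2,0,1,0,0,0,0,3,0,2,0,0,0,0,3,0,2,0,0,0],
)

```text
t: 17.32
ee_pos: [0.636, 0.0046, 0.0699]
orientation: [0.287, 3.111, -0.001]
ft_force: [23.7, -4.8, -3.2]
width: 0.0008
```

Emit:
jog_arm(
  plan=[0,-14,0,0,0,0,0,0,-36,0,-4,0,0,0,0,-62,5,-30,0,0,0,0,-90,20,-60,0,0,0,0,-98,40,-95,0,0,0,0,-100,60,-125,0,0,0,0,-100,66,-134,0,0,0,0,-100,66,-134,0,0,0],
)

```text
t: 17.98
ee_pos: [0.7392, 0.0568, 0.2041]
orientation: [0.28, 3.124, 0.004]
ft_force: [0.2, -0.1, 0.3]
width: 0.0005
```

Run:
```python
from h import *
st()
f=bot.grab_frame("wrist");cv2.imwrite("pics/w6.png",f["pixels"][:,:,::-1])
clipcheck(f,1,1); clipcheck(f,1,-1)
```

```text
17.98 box mm [176.02   3.46 204.06] F [ 0.25 -0.15  0.28] Fbox [ 0.27 -0.1   0.28] q [-0.3   0.65  0.27  1.29 -0.17  1.22  1.37] w 0.00048388972963585487
clip 1 1 n 916 cam box [101.15   2.44 361.12]
  z 50 n 2 x pct [77.77 77.78 77.8 ]
  z 60 n 146 x pct [74.01 75.61 77.23]
  z 70 n 41 x pct [73.53 74.08 74.61]
  z 80 n 3 x pct [73.9  74.03 74.12]
  z 90 n 132 x pct [66.18 67.24 75.12]
  z 100 n 592 x pct [60.61 66.5  74.58]
clip 1 -1 n 926 cam box [101.15   2.44 361.12]
  z 50 n 1 x pct [77.11 77.11 77.11]
  z 60 n 171 x pct [73.9  75.85 77.65]
  z 70 n 41 x pct [73.48 73.89 74.43]
  z 80 n 10 x pct [73.66 74.3  74.47]
  z 90 n 131 x pct [65.93 67.05 74.81]
  z 100 n 572 x pct [60.78 66.54 74.41]
```

View pics/w6.png

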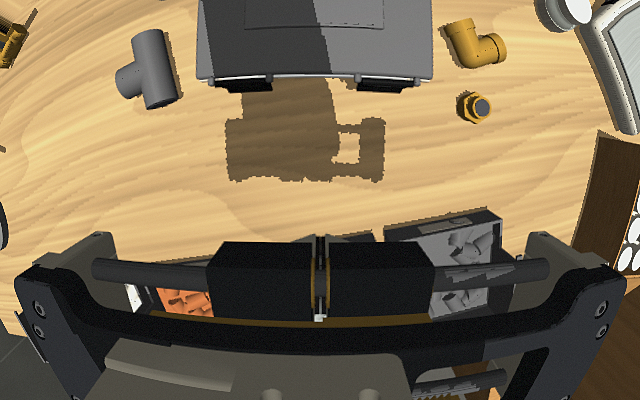

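Clip c's profile matches d, so it is shut. Last is clip a.

Emit:
jog_arm(
  plan=[0,14,3,4,0,0,0,0,46,10,10,0,0,0,0,84,18,16,0,0,0,0,122,27,22,0,0,0,0,160,35,28,0,0,0,0,198,43,34,0,0,0,0,236,51,38,0,0,0,0,270,59,42,0,0,0,0,287,63,50,0,0,0,0,291,64,62,0,0,0,0,291,64,74,0,0,0,0,291,64,84,0,0,0,0,291,64,92,0,0,0,0,290,64,99,0,0,0,0,289,64,105,0,0,0,0,287,64,111,0,0,0,0,284,64,116,0,0,0,0,280,64,121,0,0,0,0,276,64,125,0,0,0,0,272,64,129,0,0,0],
)

```text
t: 19.7
ee_pos: [0.4825, 0.1657, 0.0714]
orientation: [0.287, 3.128, 0.0]
ft_force: [0.1, -0.5, 1.6]
width: 0.0003
```

Run:
```python
from h import *
st()
```

```text
19.7 box mm [-96.25  63.71  71.44] F [ 0.06 -0.52  1.56] Fbox [ 0.16 -0.5   1.56] q [-0.59  0.45  0.2   2.03 -0.14  0.67  1.09] w 0.0003223335505914686
```

Emit:
jog_arm(
  plan=[0,-4,0,3,0,0,0,0,-8,0,5,0,0,0,0,-11,0,6,0,0,0,0,-14,0,6,0,0,0,0,-17,0,6,0,0,0,0,-20,0,6,0,0,0,0,-23,0,6,0,0,0,0,-25,0,6,0,0,0,0,-26,0,6,0,0,0],
)

```text
t: 20.45
ee_pos: [0.4959, 0.1632, 0.0644]
orientation: [-0.278, -3.109, 0.003]
ft_force: [-40.0, 8.8, 29.9]
width: 0.0004
```

Emit:
jog_arm(
  plan=[0,14,0,0,0,0,0,0,35,0,-4,0,0,0,0,46,0,-32,0,0,0,0,46,-10,-72,0,0,0,0,34,-35,-105,0,0,0,0,14,-60,-130,0,0,0,0,0,-65,-138,0,0,0,0,0,-65,-138,0,0,0],
)

```text
t: 21.12
ee_pos: [0.4996, 0.0943, 0.2072]
orientation: [0.293, 3.12, 0.003]
ft_force: [0.9, 0.7, 0.6]
width: 0.0003
```

Run:
```python
from h import *
st()
f=bot.grab_frame("wrist");cv2.imwrite("pics/w7.png",f["pixels"][:,:,::-1])
clipcheck(f,-1,1); clipcheck(f,-1,-1)
```

```text
21.12 box mm [-66.38  -3.32 207.2 ] F [0.87 0.74 0.64] Fbox [0.72 0.89 0.64] q [-0.52  0.26  0.28  1.9  -0.08  0.98  1.18] w 0.0003326060159904492
clip -1 1 n 968 cam box [-141.65   -3.6   364.06]
  z 60 n 169 x pct [72.57 74.74 76.06]
  z 70 n 86 x pct [72.53 72.75 73.79]
  z 80 n 60 x pct [72.52 73.14 73.48]
  z 90 n 161 x pct [64.95 72.69 73.9 ]
  z 100 n 492 x pct [60.63 68.9  73.87]
clip -1 -1 n 1004 cam box [-141.65   -3.6   364.06]
  z 50 n 2 x pct [75.98 76.38 76.79]
  z 60 n 197 x pct [72.87 74.84 76.47]
  z 70 n 72 x pct [72.55 72.92 73.48]
  z 80 n 52 x pct [72.86 73.22 74.03]
  z 90 n 173 x pct [64.59 72.96 74.39]
  z 100 n 508 x pct [60.77 68.13 73.63]
```

View pics/w7.png

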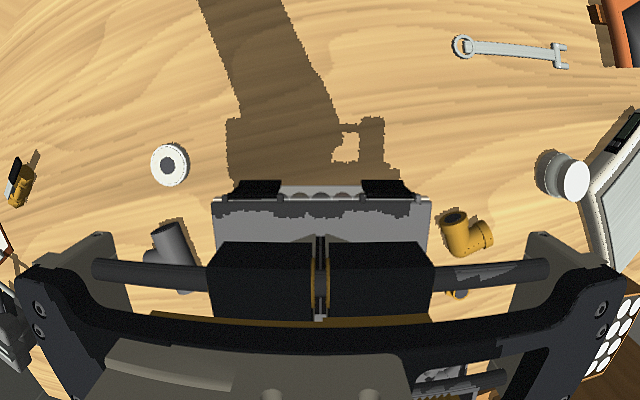

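All four are shut, with a matching b. I'll back off and do a last check of the lid and the bystanders.

Emit:
jog_arm(
  plan=[0,10,0,-15,0,0,0,0,35,0,-40,0,0,0,0,60,0,-60,0,0,0,0,75,0,-75,0,0,0,0,80,0,-80,0,0,0,0,80,0,-80,0,0,0],
)

```text
t: 21.67
ee_pos: [0.416, 0.1127, 0.2843]
orientation: [0.282, 3.128, 0.002]
ft_force: [0.2, 0.5, 0.0]
width: 0.0005
```

Run:
```python
from h import *
st()
fs=[bot.grab_frame(n) for n in ("side","top")]
for f in fs:
    P,ok=cloud(f); Q=(P-BC)@RB
    for nm,x,y in (("a",-45,80),("b",-45,-80),("c",45,-80),("d",45,80)):
        m=ok&(abs(Q[...,0]*1e3-x)<12)&(abs(Q[...,1]*1e3-y)<12)&(Q[...,2]>.09)&(Q[...,2]<.125)
        print(nm,m.sum(),np.median(Q[m][:,2])*1e3 if m.any() else None)
    for q in ["elbow","tape","tee","nipple","paste","valve","wrench"]:
        for d in bot.spot_point(f,q)[:1]: print(q,round(d["conf"],2),np.round(w(f,d["at"]),4)*1e3)
c=np.vstack([cv2.resize(fs[0]["pixels"][120:270,230:430],None,fx=2,fy=2),cv2.resize(fs[1]["pixels"][120:270,170:370],None,fx=2,fy=2)])
cv2.imwrite("pics/c8.png",c[:,:,::-1])
```

```text
21.67 box mm [-151.95   -0.45  284.25] F [0.2  0.51 0.03] Fbox [0.1  0.54 0.03] q [-0.62  0.05  0.25  1.94 -0.01  1.15  1.02] w 0.0005037022126210649
a 44 102.26331661885459
b 27 101.98303587583895
c 28 101.29094770892102
d 44 102.12743562376677
elbow 0.92 [620.5 258.9  -1.4]
tape 0.73 [624.  153.4  98.8]
nipple 0.46 [682.3 254.1   0.8]
paste 0.89 [549.9 429.7  -3.1]
valve 0.45 [ 404.2 -412.5   -1.3]
wrench 0.72 [373.8 384.3  -0.5]
a 20 102.7088614784879
b 65 103.06275309205931
c 64 103.03091387786326
d 61 102.99645628064495
elbow 0.72 [610.  260.8  -3.9]
tape 0.79 [440.2 -91.1  -3. ]
tee 0.65 [ 565.3 -108.4   -2.7]
nipple 0.55 [682.7 255.3   0.6]
paste 0.78 [548.  428.6   0.2]
valve 0.48 [612.4 258.9  -1.1]
wrench 0.67 [372.4 387.2   0.9]
```

View pics/c8.png

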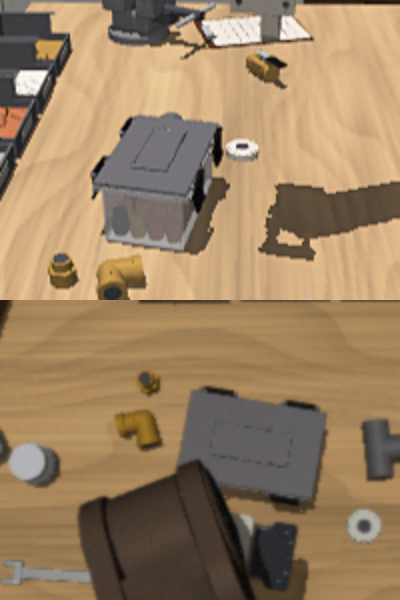

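The lid lies flat, all four clips hang against the tub, the arm is clear and the bystanders haven't moved. Handing in.

Run:
```python
from cell import bot
print(bot.finish_job())
```

```text
the job is handed in; nothing more can be done
None
```

I pressed the lid home at corners a, b, c and d in turn, then snapped the clips shut in the order d, b, c, a. I handed the job in at about 22 s; no verdict was reported.

**Lid:** the press points read 101–103 mm at all four corners in both fixed views. The nominal height is 104 mm and the limit 105.5 mm; my height readings run about 1 mm low.

**Clips:** wrist-camera depth shows all four hanging vertical, with the same flat profile on each.

**Force:** the hardest push was about 51 N at the wrist, while shutting clip a, and the corner presses peaked at about 53 N. Both are below the 120 N limit.

**Bystanders:** the positions found at the end agree with the start to within a few millimetres. In the final pictures the network twice mistook one thing for another: it put the tape on the lid in the side view and the valve on the elbow in the top view. The other view placed each where it started. The tee was found only in the top view.

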